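Set the address switches of the call-bell receiver

TASK

The white call-bell receiver on the table has three slide switches side by side that set its address. Set them so that, counted from the left as seen from the robot, they stand on, off, on; on is away from the robot (the bar marks, the side with the stub aerial) and off is towards the robot (the ring marks). Slide the wrong ones fully over to their ends, and do not switch off the one that is already rightly on.

Things in the scene. Friction and masses are not known exactly. Their poses are not given: they have to be found in the camera images.
- receiver: White flat box fixed to the table, 130 (x) x 200 (y) x 36 mm high, black stub aerial out of its far edge. Origin: centre of underside; x to its far (on) side, within 20 degrees of straight away from the robot; y to its left; z up. On top three grey frames 78 x 36 mm, top 39 mm above the table, centred at x = 0, y = +50 (left), 0, -50 mm (right), one knob each, with 34 mm clear between knobs.
- knob_a (a point): Top centre of the knob of the left or right switch (varies), which starts on. White block 14 mm (x) by 16 mm (y), its top 57 mm above the table, 18 mm proud of its grey frame. Slides along the receiver's x only, between hard stops: x = +18 mm in the receiver's frame is fully on, -18 mm fully off. Needs 2 to 3 N to push; stays where left.
- knob_b (a point): Top centre of the knob of the other outer switch, which starts off. White block 14 mm (x) by 16 mm (y), its top 57 mm above the table, 18 mm proud of its grey frame. Slides along the receiver's x only, between hard stops: x = +18 mm in the receiver's frame is fully on, -18 mm fully off. Needs 2 to 3 N to push; stays where left.
- knob_c (a point): Top centre of the knob of the middle switch, which starts on. White block 14 mm (x) by 16 mm (y), its top 57 mm above the table, 18 mm proud of its grey frame. Slides along the receiver's x only, between hard stops: x = +18 mm in the receiver's frame is fully on, -18 mm fully off. Needs 2 to 3 N to push; stays where left.

How it is judged:
By the outcome, as a careful person would: the job done as asked, in the order asked, and still so for the second after the job is handed in, with the robot touching nothing.
It also fails if it takes over 32 s, if anything falls off the work surface, if the arm or the gripper's body presses on something with over 40 N, if the wrist force passes 120 N, or if a joint passes its speed limit or range.

ROBOT

A 7-joint arm with a two-finger parallel gripper is mounted at the origin on a cart in front of the work surface, level with it; the furniture and walls round the work are solid. World frame = base frame: x ahead of the robot, y to its left, z up, the work surface at z = 0. Lengths are in m, angles in rad, forces in N, time in s.
With the tool pointing down it reaches from about 0.4 to 0.875 m from the base axis. Payload 19.3 kg.
Tool frame: the origin (TCP) lies midway between the tips of the shut fingers; the grasp point (between the pads) lies 19 mm behind it; z points along the fingers, y is the direction in which the jaws open and shut (so a half turn about z gives the same grasp; the last joint's range is limited). The gripper opens to 85 mm and grips with 20 to 120 N. Pads are 22 mm wide; open, the fingers measure 114 mm over their backs; the gripper's body (76 mm by 85 mm) begins 54 mm behind the grasp point. The pads swing forward as they close: fully open they stand 13 mm farther back than shut.
Start: joints at [-1.323, 0.521, -0.036, 1.599, 0.021, 1.021, -0.113], TCP at [0.195, 0.594, 0.231] pointing down, gripper open.
Joint ranges: [-2.91, 2.91], [-0.3, 2.13], [-1.5, 1.42], [0.17, 2.43], [-1.26, 4.41], [0.16, 1.93], [-2.52, 2.52]. Speed limits (rad/s): [1.89, 1.89, 2.39, 2.39, 3.01, 3.01, 3.01].

INTERFACE

Orientations are given as [roll, pitch, yaw] about the fixed x, y, z axes, in that order (R = Rz(yaw) Ry(pitch) Rx(roll)).
In Python, from workcell import bot, eyes gives the robot as it stands. The module is installed in compiled form; this text tells all that it offers.
- The arm moves only by the shell command python3 -m jog 'ROWS' [FORCE]. ROWS is JSON, a list of rows, each an object with "delta_pos": the shift along the world's x, y, z in mm, a list of three; "spin": the turn about the world's z in rad; "claw": the closure, from 0 (fully open) to 1 (shut). In form: [{"delta_pos": [tx, ty, tz], "spin": spin, "claw": claw}, ...]. A call has 1 to 8 rows; each row is the pose to reach, as a shift and turn from the pose measured when the call began; what a row does not reach only later rows make up. A row lasts 1/10 s, in which the tool goes at most 50 mm and 8.59 degrees, less where a joint would pass 70% of its speed; a pose out of reach is approached as far as the arm can. A call with a gripper value outside its range is refused whole. The fingers move at their own pace and stop on an object; FORCE is the grip in N (left out, the last holds). Time passes only in rows, so rows that repeat a pose let the fingers close. It gives the time, the measured TCP pose, the force and the opening at its end, in the units of the state.
- bot.observe(): the state, without advancing time (a new reading comes with each control period).
- eyes.grab_frame(name): name is "side" or "top"; returns the picture (480x640x3 uint8, blue, green, red); there is no depth.
- eyes.camera_params(name): a dict with "fx", "fy", "cx", "cy" (pixels), "origin" and "attitude" of the camera in the world. Camera axes: x right, y up, looking along -z (the intrinsics and any distortion apply to the point x, -y, -z); pixel columns grow to the right and rows downward; lengths in m; the calibration is good to about 2 mm. A picture is of the moment at which its call begins. camera_params takes no time and is no camera call.
- bot.job_done(): hands the job in, once; it reports no verdict.
The state is a dict: "clock": time; "qpos": joint angles; "qd": joint speeds; "joint_efforts": joint torques, N m; "position": TCP position; "tool_rot": TCP orientation; "force": force on the tool from outside, world axes, zero at the start; "moment": the same for the moment, N m; "grip_width": finger opening in m.
Only numpy, scipy, OpenCV 4.12 (cv2) and the standard library are available. Lean on these libraries where they do the work, as an engineer would, in place of code of your own. Each camera call takes 0.05 s, during which the arm holds its last target. There are 200 camera calls.

## Working session

There is one attempt and no reset: what is moved stays moved. The work goes in short steps, Python scripts to look and compute and a shell command to move; the robot and the scene stay as the last step left them, time stands still between calls to the robot, and variables do not carry over. Pictures are saved under pics/ and viewed, about 8 in all and at most 12, crops included, and the job is handed in when it is done.

```bash
mkdir -p pics; cat > h.py <<'E'
import numpy as np, cv2
from scipy.spatial.transform import Rotation as R
from workcell import bot, eyes
def rot(a):
    a=np.array(a,float)
    if a.shape==(3,3): return a
    return (R.from_euler('xyz',a) if a.size==3 else R.from_quat(a)).as_matrix()
def ray(p,u,v):
    d=np.array([(u-p['cx'])/p['fx'],-(v-p['cy'])/p['fy'],-1.])
    return np.array(p['origin']),rot(p['attitude'])@d
def onz(p,u,v,z):
    o,d=ray(p,u,v); return o+d*(z-o[2])/d[2]
def proj(p,X):
    c=rot(p['attitude']).T@(np.array(X)-p['origin']); return p['cx']+p['fx']*c[0]/-c[2],p['cy']+p['fy']*c[1]/c[2]
E
python3 - <<'E'
from h import *
for n in('top','side'):
    print(n,eyes.camera_params(n)); cv2.imwrite(f'pics/{n}0.png',eyes.grab_frame(n))
s=bot.observe();print(s)
E
```

```text
top {'fx': 531.4619342160896, 'fy': 531.4619342160896, 'cx': 324.8422589700424, 'cy': 237.50451683280784, 'origin': array([0.45915873, 0.03976623, 0.89819975]), 'attitude': array([ 0.09568018, -0.00412535, -1.57141477])}
side {'fx': 526.1285153743845, 'fy': 526.1285153743845, 'cx': 329.2060692539598, 'cy': 241.76453766625093, 'origin': array([ 0.57311317, -0.69633259,  0.51813626]), 'attitude': array([1.01615089, 0.00767462, 0.0399017 ])}
{'clock': 0.1, 'qpos': array([-1.32318997,  0.52197644, -0.03633361,  1.59993164,  0.02118474,
        1.0211017 , -0.1128198 ]), 'qd': array([ 2.56523143e-05, -3.51453560e-03, -7.91366828e-04, -1.90264587e-03,
       -5.50526671e-04,  1.55006505e-04,  5.62146702e-04]), 'joint_efforts': array([ 3.39711311e-03, -9.28483343e+01,  1.98344707e+00, -3.70533085e+01,
        1.81019231e-02,  5.16268614e-03,  2.34617130e-05]), 'position': array([0.19523371, 0.59341195, 0.23077642]), 'tool_rot': array([-3.14056130e+00,  5.58229087e-05,  2.82375257e+00]), 'force': array([0.36461696, 0.01633781, 0.49528056]), 'moment': array([-0.00861588,  0.03964242,  0.00864801]), 'grip_width': 0.08551542518374307}
```

View pics/top0.png

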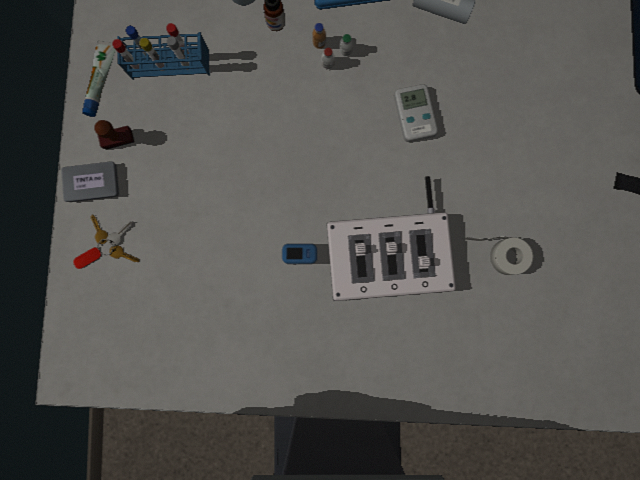

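View pics/side0.png

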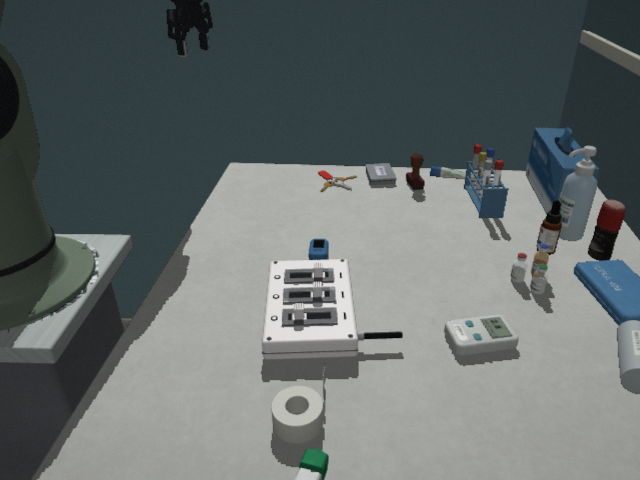

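The top view shows the left and middle knobs on (≈360,248 and 391,247) and the right knob off (≈424,262). So the middle one goes to off and the right one to on. Next I'll measure them.

```bash
python3 - <<'E'
from h import *
p=eyes.camera_params('top'); im=cv2.imread('pics/top0.png')
m=((im.min(2)>150)).astype(np.uint8)*255
m2=cv2.morphologyEx(m,cv2.MORPH_CLOSE,np.ones((5,5)))
cs,_=cv2.findContours(m2,cv2.RETR_EXTERNAL,cv2.CHAIN_APPROX_SIMPLE)
c=min([c for c in cs if cv2.contourArea(c)>3000],key=lambda c:abs(cv2.minAreaRect(c)[0][0]-392))
r=cv2.minAreaRect(c);print(r)
b=np.array([onz(p,*q,.036)[:2] for q in cv2.boxPoints(r)]);print(b.round(4),b.mean(0))
print([np.linalg.norm(b[i]-b[i-1]).round(4) for i in range(4)])
e=[b[i]-b[i-1] for i in range(4)]; l=max(e,key=np.linalg.norm); l=l*np.sign(l[1])
yaw=np.arctan2(-l[0],l[1]); print('yaw',yaw,np.degrees(yaw))
c0=b.mean(0);Rz=R.from_euler('z',yaw).as_matrix()
ps=eyes.camera_params('side')
v=im.copy();s=cv2.imread('pics/side0.png')
for X in[(.018,.05),(.018,0),(-.018,-.05)]:
    W=Rz@[*X,.057]+[*c0,0]; print(X,W.round(4))
    for P,I in((p,v),(ps,s)): cv2.circle(I,tuple(int(round(8*t)) for t in proj(P,W)),8,(0,0,255),-1,shift=3)
a=cv2.resize(v[200:310,315:475],None,fx=3.5,fy=3.5,interpolation=2);d=cv2.resize(s[250:360,255:370],None,fx=3.5,fy=3.5,interpolation=2)
cv2.imwrite('pics/chk.png',np.hstack([a[:385],d[:385]])[:, :800] if False else cv2.resize(np.hstack([a,d]),(800,320)))
E
```

```text
Traceback (most recent call last):
ValueError: min() iterable argument is empty
```

```bash
cat > m.py <<'E'
from h import *
p=eyes.camera_params('top'); im=cv2.imread('pics/top0.png')
print(im[225,340],im[320,400],im[285,440],im[190,380])
g=im.min(2); t=(int(g[225,340])+int(g[320,400]))//2+5
m=(g>t).astype(np.uint8)*255
m=cv2.morphologyEx(m,cv2.MORPH_OPEN,np.ones((3,3)))
cs,_=cv2.findContours(m,cv2.RETR_EXTERNAL,cv2.CHAIN_APPROX_SIMPLE)
c=min([c for c in cs if cv2.contourArea(c)>3000],key=lambda c:abs(cv2.minAreaRect(c)[0][0]-392))
r=cv2.minAreaRect(c);print(t,r)
b=np.array([onz(p,*q,.036)[:2] for q in cv2.boxPoints(r)]);print(b.round(4),b.mean(0))
print([np.linalg.norm(b[i]-b[i-1]).round(4) for i in range(4)])
e=[b[i]-b[i-1] for i in range(4)]; l=max(e,key=np.linalg.norm); l=l*np.sign(l[1])
yaw=np.arctan2(-l[0],l[1]); print('yaw',yaw,np.degrees(yaw))
c0=b.mean(0);Rz=R.from_euler('z',yaw).as_matrix()
ps=eyes.camera_params('side')
v=im.copy();s=cv2.imread('pics/side0.png')
for X in[(.018,.05),(.018,0),(-.018,-.05)]:
    W=Rz@[*X,.057]+[*c0,0]; print(X,W.round(4))
    for P,I in((p,v),(ps,s)): cv2.circle(I,tuple(int(round(8*t)) for t in proj(P,W)),8,(0,0,255),-1,shift=3)
a=cv2.resize(v[200:310,315:475],None,fx=3,fy=3,interpolation=2);d=cv2.resize(s[250:360,260:365],None,fx=3,fy=3,interpolation=2)
cv2.imwrite('pics/chk.png',np.hstack([a,d]))
E
python3 m.py
```

```text
[134 136 142] [102 107 106] [137 138 145] [100 103 104]
123 ((389.77178955078125, 255.84759521484375), (76.14889526367188, 120.37267303466797), 85.08343505859375)
[[ 0.5656  0.0334]
 [ 0.5826 -0.1632]
 [ 0.4588 -0.171 ]
 [ 0.4424  0.023 ]] [ 0.51236505 -0.06945456]
[np.float64(0.1236), np.float64(0.1973), np.float64(0.124), np.float64(0.1946)]
yaw 0.08630953217602573 4.945171925434854
(0.018, 0.05) [ 0.526  -0.0181  0.057 ]
(0.018, 0) [ 0.5303 -0.0679  0.057 ]
(-0.018, -0.05) [ 0.4987 -0.1208  0.057 ]
```

View pics/chk.png

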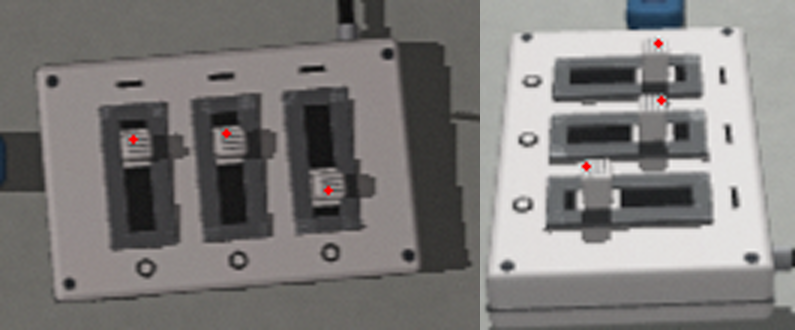

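The crop shows the predicted knob centres landing within about 2–3 mm of the knobs in both views. That is good enough to poke with shut fingers. I'll move to above the far side of the middle knob first.

```bash
python3 -m jog '[{"delta_pos":[180,-330,0],"spin":0.2,"claw":1},{"delta_pos":[180,-330,0],"spin":0.4,"claw":1},{"delta_pos":[360,-660,0],"spin":0.4,"claw":1},{"delta_pos":[360,-660,0],"spin":0.4,"claw":1},{"delta_pos":[360,-660,0],"spin":0.4,"claw":1},{"delta_pos":[360,-660,0],"spin":0.4,"claw":1},{"delta_pos":[360,-660,0],"spin":0.4,"claw":1},{"delta_pos":[360,-660,0],"spin":0.4,"claw":1}]' 40
```

```text
clock: 0.9
position: [0.3873, 0.2405, 0.231]
tool_rot: [-3.141, 0.0, -3.059]
force: [1.2, 0.5, -0.5]
grip_width: 0.0002
```

```bash
python3 -m jog '[{"delta_pos":[168,-307,0],"spin":0,"claw":1},{"delta_pos":[168,-307,0],"spin":0,"claw":1},{"delta_pos":[168,-307,0],"spin":0,"claw":1},{"delta_pos":[168,-307,0],"spin":0,"claw":1},{"delta_pos":[168,-307,0],"spin":0,"claw":1},{"delta_pos":[168,-307,0],"spin":0,"claw":1},{"delta_pos":[168,-307,-130],"spin":0,"claw":1},{"delta_pos":[168,-307,-130],"spin":0,"claw":1}]'
python3 -m jog '[{"delta_pos":[0,0,0],"spin":0,"claw":1},{"delta_pos":[0,0,0],"spin":0,"claw":1},{"delta_pos":[0,0,0],"spin":0,"claw":1}]'
python3 - <<'E'
from h import *
s=bot.observe();print(s['position'],s['force'])
a=eyes.grab_frame('side');t=eyes.grab_frame('top')
cv2.imwrite('pics/c2.png',np.hstack([cv2.resize(a[160:360,220:420],(400,400)),cv2.resize(t[170:320,315:465],(400,400))]))
E
```

```text
clock: 1.7
position: [0.5492, -0.0552, 0.1374]
tool_rot: [-3.14, 0.003, -3.061]
force: [1.6, 0.4, -0.2]
grip_width: -0.0002
clock: 2.0
position: [0.5498, -0.0543, 0.1394]
tool_rot: [-3.141, 0.005, -3.06]
force: [-0.5, -0.1, 0.2]
grip_width: -0.0
[ 0.54983681 -0.05426542  0.13941881] [-0.49628982 -0.08664143  0.18149028]
```

View pics/c2.png

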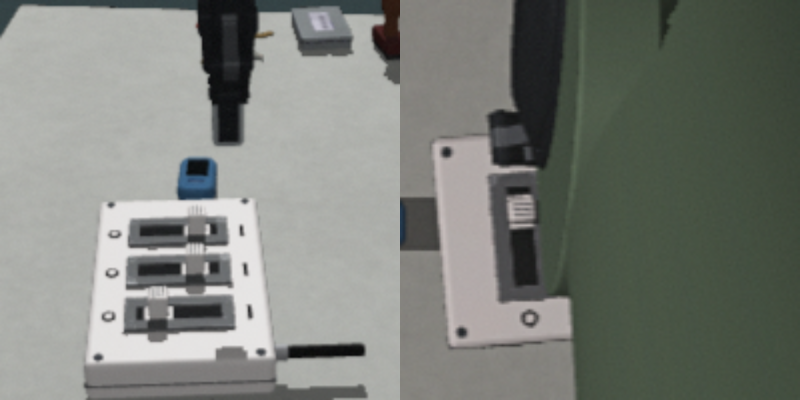

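The picture shows the shut fingers above the box, beyond the row of knobs (side-crop tip ≈228,143), with the knobs unmoved. Next I'll centre them and lower beyond the middle knob.

```bash
python3 -m jog '[{"delta_pos":[6,-13,-30],"spin":0,"claw":1},{"delta_pos":[6,-13,-60],"spin":0,"claw":1},{"delta_pos":[6,-13,-91],"spin":0,"claw":1},{"delta_pos":[6,-13,-91],"spin":0,"claw":1},{"delta_pos":[6,-13,-91],"spin":0,"claw":1}]'
python3 - <<'E'
from h import *
a=eyes.grab_frame('side')
cv2.imwrite('pics/c3.png',cv2.resize(a[220:360,240:380],(560,560)))
E
```

```text
clock: 2.6
position: [0.5565, -0.0668, 0.05]
tool_rot: [-3.14, 0.007, -3.059]
force: [-0.1, 0.0, 0.6]
grip_width: -0.0001
```

View pics/c3.png

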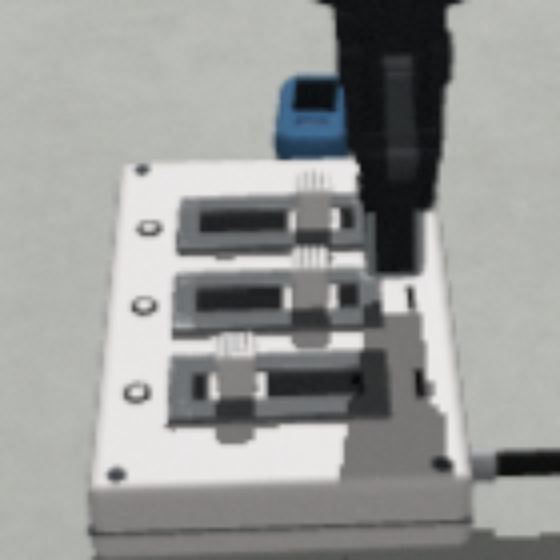

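The fingers stand clear beyond the middle knob, lined up with it and with the left knob untouched. Now I'll push towards the robot, a little short of the end first.

```bash
python3 -m jog '[{"delta_pos":[-8,-1,-4],"spin":0,"claw":1},{"delta_pos":[-17,-1.5,-5],"spin":0,"claw":1},{"delta_pos":[-26,-2.3,-5],"spin":0,"claw":1},{"delta_pos":[-34,-3,-5],"spin":0,"claw":1},{"delta_pos":[-40,-3.5,-5],"spin":0,"claw":1},{"delta_pos":[-40,-3.5,-5],"spin":0,"claw":1}]'
```

```text
clock: 3.25
position: [0.5159, -0.0706, 0.0456]
tool_rot: [-3.14, 0.007, -3.059]
force: [0.2, 0.1, 0.9]
grip_width: -0.0
```

```bash
python3 -m jog '[{"delta_pos":[-3,0,0],"spin":0,"claw":1},{"delta_pos":[-3,0,0],"spin":0,"claw":1}]';python3 -m jog '[{"delta_pos":[-3,0,0],"spin":0,"claw":1},{"delta_pos":[-3,0,0],"spin":0,"claw":1}]'
```

```text
clock: 3.45
position: [0.5132, -0.0707, 0.0457]
tool_rot: [-3.14, 0.008, -3.06]
force: [3.8, -1.1, 1.4]
grip_width: -0.0001
clock: 3.65
position: [0.5129, -0.0707, 0.0461]
tool_rot: [-3.139, 0.013, -3.059]
force: [15.6, -0.4, -8.3]
grip_width: 0.0001
```

It hit the stop (16 N, no motion). I'll back off, rise, and go to the near side of the right knob, taking a look on the way.

```bash
python3 -m jog '[{"delta_pos":[8,1,0],"spin":0,"claw":1},{"delta_pos":[8,1,40],"spin":0,"claw":1},{"delta_pos":[-20,-26,40],"spin":0,"claw":1},{"delta_pos":[-43,-53,40],"spin":0,"claw":1},{"delta_pos":[-43,-53,40],"spin":0,"claw":1},{"delta_pos":[-43,-53,40],"spin":0,"claw":1}]'
python3 - <<'E'
from h import *
a=eyes.grab_frame('side')
cv2.imwrite('pics/c4.png',cv2.resize(a[220:360,240:380],(560,560)))
E
```

```text
clock: 4.25
position: [0.4696, -0.1241, 0.0861]
tool_rot: [-3.14, 0.013, -3.061]
force: [1.0, 0.6, -0.3]
grip_width: 0.0002
```

View pics/c4.png

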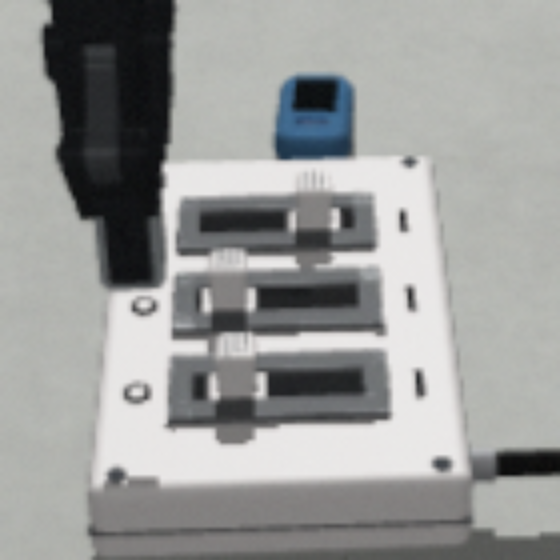

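The middle knob (≈230,270) is now at the off end, matching the right one, and the left knob is still on. Now I'll lower and push the right knob away from the robot.

```bash
python3 -m jog '[{"delta_pos":[0,0,-20],"spin":0,"claw":1},{"delta_pos":[0,0,-40],"spin":0,"claw":1},{"delta_pos":[9,1,-40],"spin":0,"claw":1},{"delta_pos":[17,1.5,-40],"spin":0,"claw":1},{"delta_pos":[25,2.2,-40],"spin":0,"claw":1},{"delta_pos":[33,2.9,-40],"spin":0,"claw":1},{"delta_pos":[41,3.6,-40],"spin":0,"claw":1},{"delta_pos":[41,3.6,-40],"spin":0,"claw":1}]'
```

```text
clock: 5.1
position: [0.5127, -0.1197, 0.0464]
tool_rot: [-3.139, 0.015, -3.059]
force: [-0.1, -0.2, 0.4]
grip_width: 0.0004
```

```bash
python3 -m jog '[{"delta_pos":[3,0,0],"spin":0,"claw":1},{"delta_pos":[3,0,0],"spin":0,"claw":1}]';python3 -m jog '[{"delta_pos":[3,0,0],"spin":0,"claw":1},{"delta_pos":[3,0,0],"spin":0,"claw":1}]'
```

```text
clock: 5.3
position: [0.5161, -0.1197, 0.0466]
tool_rot: [-3.139, 0.015, -3.059]
force: [-0.2, 0.3, 0.4]
grip_width: 0.0001
clock: 5.5
position: [0.5175, -0.1198, 0.0464]
tool_rot: [-3.14, 0.012, -3.059]
force: [-9.8, 0.5, 5.0]
grip_width: 0.0001
```

Hard stop reached. One more small nudge to be sure, then retract and check.

```bash
python3 -m jog '[{"delta_pos":[2,0,0],"spin":0,"claw":1},{"delta_pos":[2,0,0],"spin":0,"claw":1}]'; python3 -m jog '[{"delta_pos":[-10,-1,0],"spin":0,"claw":1},{"delta_pos":[-10,-1,40],"spin":0,"claw":1},{"delta_pos":[-40,20,90],"spin":0,"claw":1},{"delta_pos":[-60,60,150],"spin":0,"claw":1},{"delta_pos":[-80,110,150],"spin":0,"claw":1},{"delta_pos":[-100,160,150],"spin":0,"claw":1},{"delta_pos":[-110,240,150],"spin":0,"claw":1},{"delta_pos":[-110,310,150],"spin":0,"claw":1}]'; python3 -m jog '[{"delta_pos":[-30,80,0],"spin":0,"claw":1},{"delta_pos":[-60,150,0],"spin":0,"claw":1},{"delta_pos":[-60,150,0],"spin":0,"claw":1},{"delta_pos":[-60,150,0],"spin":0,"claw":1},{"delta_pos":[-60,150,0],"spin":0,"claw":1}]'
python3 - <<'E'
from h import *
a=eyes.grab_frame('side');t=eyes.grab_frame('top')
cv2.imwrite('pics/c5.png',np.hstack([cv2.resize(a[240:360,250:370],(400,400)),cv2.resize(t[190:310,330:450],(400,400))]))
E
```

```text
clock: 5.7
position: [0.5175, -0.1199, 0.0461]
tool_rot: [-3.141, 0.008, -3.06]
force: [-12.2, 0.8, 7.5]
grip_width: 0.0001
clock: 6.5
position: [0.4143, 0.1098, 0.1954]
tool_rot: [-3.141, 0.01, -3.061]
force: [1.4, -0.2, -0.1]
grip_width: -0.0001
clock: 7.0
position: [0.3532, 0.2615, 0.1954]
tool_rot: [3.141, 0.01, -3.057]
force: [1.5, -0.4, -0.1]
grip_width: -0.0001
```

View pics/c5.png

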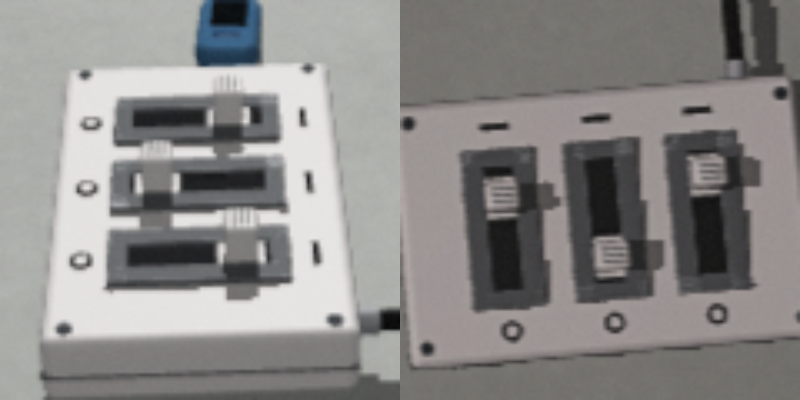

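The final picture shows left on, middle off and right on, with both moved knobs at their slot ends and the left one where it started (side-view column ≈318 before and after). The arm is clear.

```bash
python3 -c "
from workcell import bot
print(bot.job_done())"
```

```text
the job is handed in; nothing more can be done
None
```

The three switches now stand on, off, on from the left, and I handed the job in at about 7 s of the 32 s allowed.

- **Middle switch:** I pushed it towards the robot with shut fingers until it stopped against its end, at about 16 N.
- **Right switch:** I pushed it away from the robot until it stopped against its end, at about 12 N. A second nudge did not move it.
- **Left switch:** I did not touch it. It sits slightly short of its end, as it did at the start, at about 15–16 mm by eye against the 18 mm stop. I left it because it was already on.

The last pictures from both cameras showed on, off, on, with the two moved knobs at the ends of their slots and the arm clear of everything. No check failed. My first position estimate was about 2–3 mm off in the pictures, which I allowed for when pushing.

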